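# Fit the block battery in the logger and latch its press-and-slide cover

## Robot

A 6-joint arm with a two-finger parallel gripper is mounted at the origin on a cart in front of the work surface, level with it; the furniture and walls round the work are solid. World frame = base frame: x ahead of the robot, y to its left, z up, the work surface at z = 0. Lengths are in m, angles in rad, forces in N, time in s.
With the tool pointing down it reaches from about 0.375 to 0.975 m from the base axis. Payload 3.8 kg.
Tool frame: the origin (TCP) lies at the very end of the fingers, on their centre line; the grasp point (between the pads) lies 19 mm behind it; z points along the fingers, x is the direction in which the jaws open and shut, and the axes are right-handed (so a half turn about z gives the same grasp; the last joint's range is limited). The gripper opens to 85 mm and grips with 20 to 120 N. Pads are 22 mm wide; open, the fingers measure 114 mm over their backs; the gripper's body (76 mm by 85 mm) begins 54 mm behind the grasp point. The pads swing forward as they close: fully open they stand 13 mm farther back than shut.
Start: joints at [-1.294, 0.264, 1.604, -0, 1.274, -0.037], TCP at [0.208, -0.642, 0.231] pointing down, gripper open.
Joint ranges: [-2.63, 2.63], [-0.94, 2.18], [0.31, 2.57], [-1.31, 4.45], [0, 2.66], [-2.55, 2.55]. Speed limits (rad/s): [2.57, 2.57, 3.14, 3.14, 3.14, 3.14].

## Interface

Orientations are given as [roll, pitch, yaw] about the fixed x, y, z axes, in that order (R = Rz(yaw) Ry(pitch) Rx(roll)).
In Python, from bench import sense, camera, camera_info, ctrl, masks_of gives the robot as it stands.
- The arm moves only by the tool carry_out, never from a script. Its arguments are lists of equal length, an entry for each row: "delta_pos": the shift along the world's x, y, z in mm, a list of three; "twist": the turn about the world's z in degrees; "gripper": the gripper command: -1 is fully open, 1 is shut, values between are in proportion. A call has 1 to 8 rows; each row is the pose to reach, as a shift and turn from the pose commanded when the call began; what a row does not reach only later rows make up. A row lasts 1/12 s, in which the tool goes at most 41.7 mm and 7.16 degrees, less where a joint would pass 70% of its speed; a pose out of reach is approached as far as the arm can. A call with a gripper value outside its range is refused whole. The fingers move at their own pace and stop on an object; "grip_force" is the grip in N (left out, the last holds). Time passes only in rows, so rows that repeat a pose let the fingers close. It gives the time, the measured TCP pose, the force and the opening at its end, in the units of the state.
- sense(): the state, without advancing time (a new reading comes with each control period).
- camera(name): name is "scene" or "side" or "wrist"; returns (picture, depth): 420x560x3 uint8, blue, green, red; 420x560 float32, m along the optical axis (not along the pixel's ray), 0 where there is no reading.
- camera_info(name): a dict with "K" (3x3 intrinsics, pixels), "dist" ([k1, k2, p1, p2, k3] as OpenCV has them; the pictures are not rectified), "xyz" and "rotation" of the camera in the world; the wrist camera has in their place "mount" (4x4, takes a point from camera to tool coordinates, whose origin is the TCP and whose axes are the tool frame's). Camera axes: x right, y down, z forward; pixel columns grow to the right and rows downward; lengths in m; the calibration is good to about 2 mm. A picture is of the moment at which its call begins: read the wrist's pose just before it. camera_info takes no time and is no camera call.
- ctrl.sign_off(): hands the job in, once; it reports no verdict.
Trained networks look in the newest picture that a camera, given by its name, has taken for a name from the list of things; names that differ only in an ending like _2 or _b are one class to them, and where a whole thing is asked for, a point or a joint stands for the part that bears it (a point fixed in the world has none). Each returns a list of dicts, best first, with "score" (0 to 1); they miss things now and then, are a little off and sometimes report something else, mostly with a low value. They report only what shows in the picture. A call takes as long as a camera call. They do not tell look-alikes from the thing itself.
- masks_of(camera, thing): "region" (420x560 bool, what is visible of it) and "location" ([column, row] in pixels, amid what is visible of it).
The state is a dict: "clock": time; "qpos": joint angles; "qd": joint speeds; "tau": joint torques, N m; "position": TCP position; "tcp_rot": TCP orientation; "force": force on the tool from outside, world axes, zero at the start; "ft_torque": the same for the moment, N m; "grip_width": finger opening in m.
Only numpy, scipy, OpenCV 4.12 (cv2) and the standard library are available. Lean on these libraries where they do the work, as an engineer would, in place of code of your own. Each camera call takes 0.05 s, during which the arm holds its last target. There are 200 camera calls.

## Task

Fit the loose block battery in the logger: press the dark battery cover down gently with the fingertips and drag it fully open, lay the battery flat in the cradle of the bay with its snap terminals toward the brass contacts, then press and drag the cover fully shut so that it springs back up behind its catches. Do not lean hard on the cover, and leave the other things on the bench where they are.

Things in the scene. Friction and masses are not known exactly. Their poses are not given: they have to be found in the camera images.
- logger: grey battery-powered logger, 106 (x) by 186 (y) by 42.5 mm high, standing firm on the bench; origin under its centre. Its y axis is the cover's sliding direction: battery bay toward +y, display, keys and round sockets toward -y. A channel 81 mm wide (x) runs along its top between two side rails 42.5 mm high; the end walls are as high and leave the cover no edge to push on.
- cover: dark thin cover plate with low thumb ribs, 80 (x) by 65 (y) by 3 mm, captive in the logger's channel; origin at the centre of its top face, axes as the logger's. Released at either end of its travel it floats up on springs, and side ears standing in notches of the rails block sliding. Between the ends it stays down when let go. It cracks at 25 N.
- cover_shut (a point): where the cover's origin is when shut and released: 46.5 mm along +y of the logger, 40 mm above its origin. To slide, the cover must be pressed down against its springs until the ears clear the rails, which takes about 8 N, and be kept down; from about 11.5 N it sits on hard stops a few millimetres down. Held down it slides with about 2 N of drag.
- cover_open (a point): where the cover's origin is when fully open and released: 60 mm from the shut place toward the logger's -y. A firm stop ends the travel at either place.
- battery: loose grey and black block battery, 26 (x) by 47 (y, with terminals) by 17 mm high, about 46 g, lying flat on the bench; origin at the centre of its underside; its two snap terminals stand out at its +y end.
- terminals (a point): outer end of the battery's two snap terminals, on its centre line, 23.5 mm along the battery's +y from its origin and 8.5 mm above its underside.
- cradle (a point): where the battery's origin belongs: centre of the bay floor, 49 mm along the logger's +y, 13.5 mm above its origin; axes as the logger's. Open bay 76 (x) by 56 mm (y). Four round-topped corner guides 7 mm high leave the battery 2 mm play each way in x, end stops (6.5 mm high at -y, 15.5 mm at +y) 2 mm each way in y. Beside the battery's middle, 35 mm along y, fingers can go to the floor.
- contacts (a point): middle of the two brass contacts on the bay's +y end, 74.5 mm along +y of the logger and 22 mm above its origin; the terminals belong here.
- driver_small: small screwdriver, 125 mm long, lying in front of the logger; a bystander, origin at the centre of its underside.
- multimeter: handheld multimeter, 140 by 68 by 44 mm, to the right of and behind the logger; a bystander, origin at the centre of its underside.
- side_cutters: side cutters, 133 mm long, at the left front; a bystander, origin at the centre of its underside.
- module_green: green circuit board, 50 by 68 by 8 mm, at the left rear; a bystander, origin at the centre of its underside.
Not all that is in view belongs to the job. Leave any green or white look-alike of the battery alone.

How it is judged:
On the way, in this order (a step that is already met when the one before it is completed fails the run):
1. the cover stands fully open (y of cover in the frame of logger below -0.0085 m), for 0.2 s.
2. the battery lies in the cradle (horizontal distance between battery and cradle below 0.005 m and z of battery in the frame of cradle below 0.003 m and horizontal distance between terminals and contacts below 0.01 m and angle between battery's own z axis and vertical below 0.12 rad), for 0.2 s.
At the end, for the whole second after the job is handed in: Battery in the cradle (flat within 0.12 rad, within 5 mm of its centre, at most 3 mm above the bay floor, terminals within 10 mm of the contacts), cover shut within 3 mm and sprung back up to within 1.5 mm of its free height, all at rest (all of step 2 and y of cover in the frame of logger above 0.0435 m and z of cover in the frame of logger above 0.0385 m and linear speed of each of battery, cover below 0.02 m/s); the robot touches nothing.
It fails at once if the cover is pressed with more than 25 N (contact force between cover and anything else above 25 N).
It fails at once if a bystander is moved by more than 15 mm (distance of any of driver_small, multimeter, side_cutters, module_green from where it was at the start of the episode above 0.015 m).
It also fails if it takes over 67 s, if anything falls off the work surface, if the arm or the gripper's body presses on something with over 40 N, if the wrist force passes 120 N, or if a joint passes its speed limit or range.

## Working session

There is one attempt and no reset: what is moved stays moved. The work goes in short steps, Python scripts to look and compute and a tool call to move; the robot and the scene stay as the last step left them, time stands still between calls to the robot, and variables do not carry over. Pictures are saved under pics/ and viewed, about 8 in all and at most 12, crops included, and the job is handed in when it is done.

Besides the shell and the picture viewer there is one more tool, called after "Emit:" by a JSON object that holds its "op" and its "data". carry_out: Moves the arm, as the interface text tells. Its arguments: {"type":"object","properties":{"delta_pos":{"type":"array","items":{"type":"array","items":{"type":"number"}}},"twist":{"type":"array","items":{"type":"number"}},"gripper":{"type":"array","items":{"type":"number"}},"grip_force":{"type":"number"}},"required":["delta_pos","twist","gripper"]}

```bash
mkdir -p pics
cat > h.py <<'E'
import numpy as np, cv2
from bench import sense, camera, camera_info, ctrl, masks_of
from scipy.spatial.transform import Rotation as R
def pose(name,s=None):
    i=camera_info(name); K=np.array(i['K']); d=np.array(i['dist'])
    if name=='wrist':
        s=s or sense(); T=np.eye(4); T[:3,:3]=R.from_euler('xyz',s['tcp_rot']).as_matrix(); T[:3,3]=s['position']
        T=T@np.array(i['mount'])
        return K,d,T[:3,:3],T[:3,3]
    r=np.array(i['rotation'],float)
    r=r if r.shape==(3,3) else R.from_euler('xyz',r).as_matrix()
    return K,d,r,np.array(i['xyz'])
def cloud(name,D,s=None):
    K,d,r,t=pose(name,s); h,w=D.shape
    v,u=np.mgrid[:h,:w]; p=cv2.undistortPoints(np.stack([u,v],-1).reshape(-1,1,2).astype(np.float64),K,d).reshape(h,w,2)
    return np.dstack([p,np.ones((h,w))])*D[...,None]@r.T+t
def onplane(name,uv,z,s=None):
    K,d,r,t=pose(name,s); p=cv2.undistortPoints(np.array(uv,float).reshape(-1,1,2),K,d).reshape(-1,2)
    q=np.c_[p,np.ones(len(p))]@r.T; return t+q*((z-t[2])/q[:,2])[:,None]
def proj(name,X,s=None):
    K,d,r,t=pose(name,s); return cv2.projectPoints((np.array(X,float)-t)@r,np.zeros(3),np.zeros(3),K,d)[0].reshape(-1,2)
E
python3 - <<'E'
from h import *
s=sense();print(s['position'],s['tcp_rot'],s['force'],s['grip_width'],s['clock'])
print(camera_info('scene'))
for c in ['scene','side']:
    im,D=camera(c); cv2.imwrite(f'pics/{c}0.png',im); P=cloud(c,D)
    for n in ['logger','cover','battery','driver_small','multimeter','side_cutters','module_green']:
        for m in masks_of(c,n):
            g=m['region']&(D>0); q=P[g]
            if len(q): print(c,n,round(m['score'],2),np.round(m['location']),g.sum(),np.median(q,0).round(3),q.min(0).round(3),q.max(0).round(3))
E
```

```text
[ 0.20817311 -0.6413386   0.22995121] [-3.14148275e+00  2.24251525e-03 -1.25697769e+00] [ 0.48617879 -0.12121486  0.08326211] 0.08511389628783587 0.0
{'K': array([[534.498018  ,   0.        , 281.11425635],
       [  0.        , 534.498018  , 210.07072465],
       [  0.        ,   0.        ,   1.        ]]), 'dist': array([-0.01173,  0.     ,  0.     ,  0.     ,  0.     ]), 'xyz': array([0.06355042, 0.92581735, 1.08288967]), 'rotation': array([-2.37958347,  0.0058416 , -2.66421713])}
scene logger 0.76 [291. 189.] 2120 [ 0.548 -0.043  0.036] [ 0.497 -0.154 -0.004] [0.609 0.034 0.048]
scene cover 0.77 [282. 198.] 516 [ 0.554 -0.017  0.038] [ 0.512 -0.064  0.024] [0.6   0.023 0.045]
scene battery 0.74 [291. 288.] 218 [0.391 0.242 0.013] [ 0.367  0.22  -0.004] [0.416 0.257 0.02 ]
scene battery 0.58 [240. 293.] 225 [0.499 0.318 0.014] [ 0.476  0.293 -0.005] [0.522 0.338 0.019]
scene battery 0.53 [261. 271.] 205 [0.487 0.235 0.013] [ 0.469  0.209 -0.002] [0.505 0.257 0.019]
scene multimeter 0.65 [286. 133.] 772 [ 0.67  -0.277  0.028] [ 0.609 -0.326 -0.007] [ 0.747 -0.251  0.046]
scene sid
[... 610 characters left out ...]
[253. 251.] 165 [0.484 0.233 0.015] [ 0.47   0.209 -0.004] [0.514 0.256 0.021]
side driver_small 0.66 [343. 216.] 95 [ 0.367 -0.053  0.009] [ 0.342 -0.093 -0.004] [0.401 0.007 0.016]
side driver_small 0.25 [294. 187.] 1653 [ 0.545 -0.046  0.038] [ 0.498 -0.197 -0.005] [0.637 0.034 0.047]
side multimeter 0.9 [309. 140.] 558 [ 0.669 -0.278  0.03 ] [ 0.611 -0.328  0.001] [ 0.749 -0.253  0.048]
side side_cutters 0.85 [259. 302.] 358 [0.369 0.366 0.012] [0.316 0.307 0.   ] [0.429 0.406 0.018]
side module_green 0.57 [184. 265.] 307 [0.602 0.395 0.003] [ 0.565  0.357 -0.002] [0.639 0.43  0.01 ]
side module_green 0.24 [292. 186.] 1568 [ 0.546 -0.045  0.038] [ 0.498 -0.158  0.003] [0.608 0.034 0.047]
```

Run:
```python
import cv2,numpy as np
a=cv2.imread('pics/scene0.png')
b=cv2.resize(a[250:310,210:330],None,fx=6.6,fy=6.6,interpolation=cv2.INTER_CUBIC)[:, :800]
cv2.imwrite('pics/c1.png',b)
c=cv2.resize(a[110:360,150:400],(600,600),interpolation=cv2.INTER_CUBIC);cv2.imwrite('pics/c2.png',c)
```

```text
(no output)
```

View pics/c1.png

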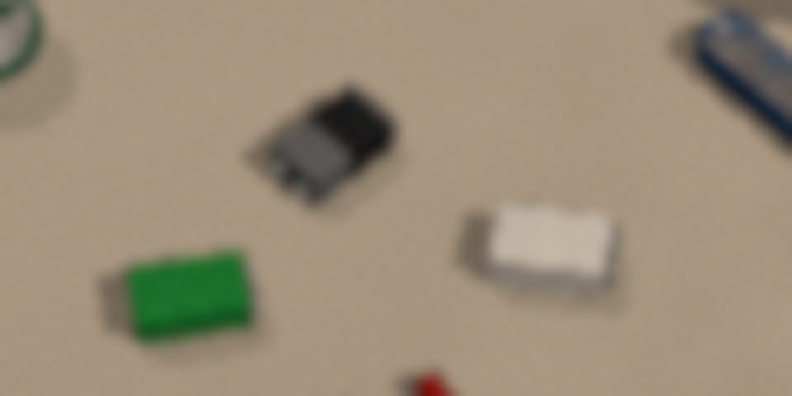

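View pics/c2.png

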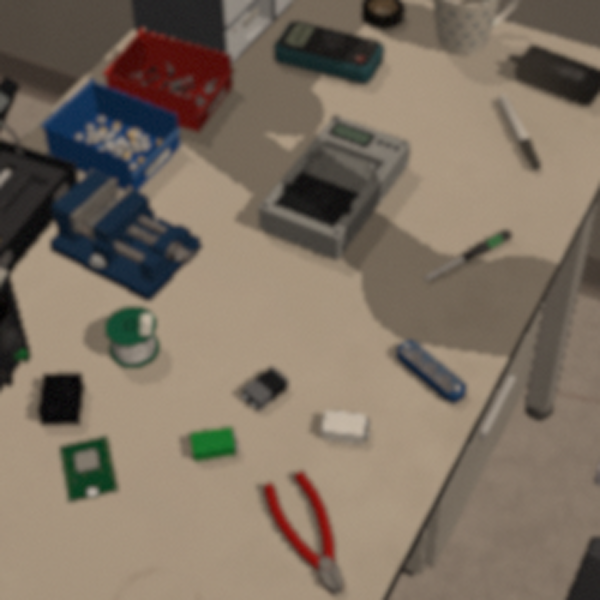

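Candidates for the battery are green (240,293), white (291,288) and grey/black (261,271). The grey/black one fits the description, and its terminals point lower-left in the crop. The logger's bay faces the camera (world +y) with the cover shut.

Emit:
{"op": "carry_out", "data": {"delta_pos": [[340,600,60],[340,600,60],[340,600,60],[340,600,60],[340,600,60],[340,600,60],[340,600,60],[340,600,60]], "twist": [72,72,72,72,72,72,72,72], "gripper": [1,1,1,1,1,1,1,1]}}

```text
clock: 1.47
position: [0.3726, -0.3513, 0.2606]
tcp_rot: [3.141, -0.001, -0.251]
force: [0.8, -0.4, -0.9]
grip_width: -0.0003
```

Run:
```python
from h import *
s=sense();print(s['position'],s['tcp_rot'],s['clock'],s['grip_width']); print(np.round(camera_info('wrist')['mount'],3), camera_info('wrist')['K'][0])
```

```text
[ 0.37262085 -0.35134362  0.26064264] [ 3.14126323e+00 -7.85065539e-04 -2.51311799e-01] 1.4667 -0.00030276849484882617
[[ 1.     0.001 -0.     0.   ]
 [-0.001  0.956  0.295 -0.075]
 [ 0.001 -0.295  0.956 -0.142]
 [ 0.     0.     0.     1.   ]] [351.89334107   0.         280.11442801]
```

Emit:
{"op": "carry_out", "data": {"delta_pos": [[177,341,30],[177,341,30],[177,341,30],[177,341,30],[177,341,30],[177,341,30],[177,341,30],[177,341,30]], "twist": [14.4,14.4,14.4,14.4,14.4,14.4,14.4,14.4], "gripper": [1,1,1,1,1,1,1,1]}}

```text
clock: 2.13
position: [0.5258, -0.0561, 0.2867]
tcp_rot: [3.141, -0.001, -0.005]
force: [0.4, -0.6, 0.1]
grip_width: 0.0
```

Emit:
{"op": "carry_out", "data": {"delta_pos": [[0,40,0],[0,80,0],[0,80,0],[0,80,0]], "twist": [0,0,0,0], "gripper": [1,1,1,1]}}

```text
clock: 2.47
position: [0.5251, 0.0239, 0.2862]
tcp_rot: [3.141, -0.0, -0.001]
force: [-0.2, -0.3, -0.2]
grip_width: -0.0001
```

Run:
```python
from h import *
s=sense();print(s['position'],s['tcp_rot'],s['clock'],s['qd'])
im,D=camera('wrist'); cv2.imwrite('pics/w1.png',im); np.savez('w1.npz',D=D,im=im)
import pickle; pickle.dump(s,open('s1.pkl','wb'))
P=cloud('wrist',D,s)
for n in ['logger','cover','battery','driver_small']:
    for m in masks_of('wrist',n):
        g=m['region']&(D>0); q=P[g]
        if len(q)<50: continue
        top=g&(P[...,2]>np.percentile(q[:,2],95)-.012)
        print(n,round(m['score'],2),np.round(m['location']),g.sum(),np.median(q,0).round(4),np.percentile(q[:,2],95).round(4),q.min(0).round(3),q.max(0).round(3))
        r=cv2.minAreaRect(P[top][:,:2].astype(np.float32)*1000); print('   rect',np.round(r[0],1),np.round(r[1],1),round(r[2],2))
```

```text
[0.52507401 0.02394627 0.28621302] [ 3.14143129e+00 -1.21957457e-04 -9.76412908e-04] 2.4667 [-0.05790223  0.00027127  0.00355442 -0.01940906 -0.00154808 -0.00991217]
logger 0.67 [315. 219.] 10251 [ 0.5648 -0.033   0.0398] 0.043 [ 0.502 -0.157 -0.001] [0.619 0.031 0.046]
   rect [555.2 -63.4] [185.7 105.5] 88.27
cover 0.58 [308. 206.] 3653 [ 0.5565 -0.0163  0.0397] 0.0409 [ 0.513 -0.052  0.03 ] [0.599 0.016 0.042]
   rect [556.4 -18.7] [67.7 86.2] 88.59
driver_small 0.82 [158. 231.] 651 [ 0.3689 -0.0562  0.0103] 0.0135 [ 0.34  -0.105 -0.002] [0.404 0.009 0.015]
   rect [374.3 -44.7] [122.3  13.8] 62.0
```

View pics/w1.png

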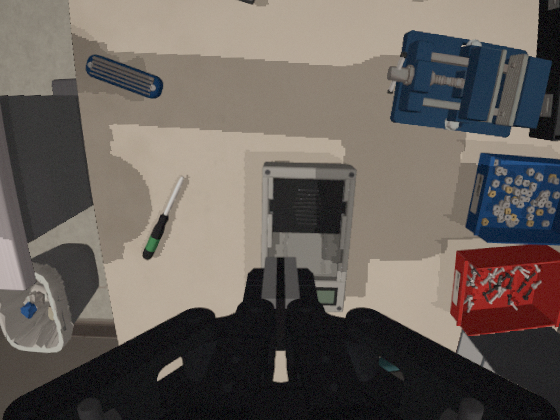

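Logger top face measures 185.7 × 105.5 mm (expected 186 × 106), centre (555.2, -63.4), yaw about -1.7°. Cover centre ≈ (556.5, -17), dark plate at pixels (308,206). Approaching the cover next.

Emit:
{"op": "carry_out", "data": {"delta_pos": [[31,-41,-35],[31,-41,-75],[31,-41,-115],[31,-41,-155],[31,-41,-195],[31,-41,-220],[31,-41,-235],[31,-41,-235]], "twist": [-1.7,-1.7,-1.7,-1.7,-1.7,-1.7,-1.7,-1.7], "gripper": [1,1,1,1,1,1,1,1]}}

```text
clock: 3.38
position: [0.5516, -0.0205, 0.0459]
tcp_rot: [-3.141, 0.01, -0.038]
force: [-0.7, -1.1, -0.1]
grip_width: 0.0
```

Emit:
{"op": "carry_out", "data": {"delta_pos": [[0,0,-3],[0,0,-6],[0,0,-8],[0,0,-9],[0,0,-9]], "twist": [0,0,0,0,0], "gripper": [1,1,1,1,1]}}

```text
clock: 3.8
position: [0.5571, -0.0193, 0.0434]
tcp_rot: [3.141, -0.002, -0.035]
force: [0.1, 0.4, -1.0]
grip_width: -0.0
```

Emit:
{"op": "carry_out", "data": {"delta_pos": [[0,2,-1],[0,2,-2],[0,2,-3],[0,2,-3]], "twist": [0,0,0,0], "gripper": [1,1,1,1]}}

```text
clock: 4.13
position: [0.5566, -0.0169, 0.0396]
tcp_rot: [-3.141, -0.001, -0.035]
force: [-1.0, 0.1, 3.5]
grip_width: 0.0001
```

Emit:
{"op": "carry_out", "data": {"delta_pos": [[0,0,-0.5],[0,0,-1],[0,0,-1],[0,0,-1]], "twist": [0,0,0,0], "gripper": [1,1,1,1]}}

```text
clock: 4.47
position: [0.5566, -0.0169, 0.0386]
tcp_rot: [-3.141, -0.001, -0.035]
force: [-0.6, 1.5, 5.4]
grip_width: 0.0002
```

Emit:
{"op": "carry_out", "data": {"delta_pos": [[0,0,-1],[0,0,-2],[0,0,-2],[0,0,-2]], "twist": [0,0,0,0], "gripper": [1,1,1,1]}}

```text
clock: 4.8
position: [0.5566, -0.017, 0.037]
tcp_rot: [-3.141, -0.001, -0.035]
force: [-2.1, 1.9, 8.4]
grip_width: 0.0001
```

Emit:
{"op": "carry_out", "data": {"delta_pos": [[0,0,-0.5],[0,0,-1],[0,0,-1],[0,0,-1]], "twist": [0,0,0,0], "gripper": [1,1,1,1]}}

```text
clock: 5.13
position: [0.5566, -0.0169, 0.0362]
tcp_rot: [-3.141, -0.001, -0.035]
force: [-2.3, 1.2, 9.1]
grip_width: 0.0001
```

Emit:
{"op": "carry_out", "data": {"delta_pos": [[0,0,-0.7],[0,0,-1.3],[0,0,-1.3],[0,0,-1.3]], "twist": [0,0,0,0], "gripper": [1,1,1,1]}}

```text
clock: 5.47
position: [0.5567, -0.0169, 0.0353]
tcp_rot: [-3.141, -0.001, -0.035]
force: [-3.9, 1.0, 12.2]
grip_width: 0.0001
```

Emit:
{"op": "carry_out", "data": {"delta_pos": [[0,-1,0],[0,-3,0],[-0.2,-6,0],[-0.3,-9,0],[-0.4,-12,0],[-0.4,-12,0]], "twist": [0,0,0,0,0,0], "gripper": [1,1,1,1,1,1]}}

```text
clock: 5.97
position: [0.5563, -0.0294, 0.0353]
tcp_rot: [-3.142, -0.001, -0.036]
force: [-2.8, 0.4, 11.5]
grip_width: -0.0002
```

```bash
cat > cov.py <<'E'
from h import *
im,D=camera('scene'); P=cloud('scene',D)
for m in masks_of('scene','cover')[:1]:
    q=P[m['region']&(D>0)]; print('cover',m['score'],np.median(q,0).round(4),q.min(0).round(3),q.max(0).round(3))
g=(D>0)&(abs(P[...,0]-.556)<.02)
for y in np.arange(-.03,.02,.005):
    q=P[g&(abs(P[...,1]-y)<.003)]; print(round(y,3),len(q),np.median(q[:,2]).round(3) if len(q) else '')
print(sense()['force'])
E
python3 cov.py
```

```text
cover 0.72 [ 0.5476 -0.0212  0.0333] [ 0.516 -0.065  0.027] [0.601 0.005 0.041]
-0.03 47 0.416
-0.025 69 0.08
-0.02 176 0.074
-0.015 170 0.106
-0.01 139 0.119
-0.005 74 0.205
0.0 215 0.259
0.005 536 0.257
0.01 222 0.24
0.015 21 0.423
[-3.36713078  0.08070792 11.21081794]
```

Emit:
{"op": "carry_out", "data": {"delta_pos": [[0,-4,0],[-0.3,-10,0],[-0.5,-16,0],[-0.7,-22,0],[-0.9,-28,0],[-1,-34,0],[-1.2,-40,0],[-1.2,-40,0]], "twist": [0,0,0,0,0,0,0,0], "gripper": [1,1,1,1,1,1,1,1]}}

```text
clock: 6.73
position: [0.555, -0.0701, 0.0353]
tcp_rot: [3.141, -0.001, -0.036]
force: [-3.2, -1.1, 11.0]
grip_width: -0.0004
```

Emit:
{"op": "carry_out", "data": {"delta_pos": [[0,-2,0],[0,-4,0],[0,-6,0],[0,-8,0],[0,-9,0],[0,-9,0]], "twist": [0,0,0,0,0,0], "gripper": [1,1,1,1,1,1]}}

```text
clock: 7.23
position: [0.5549, -0.0772, 0.0352]
tcp_rot: [-3.14, -0.0, -0.036]
force: [-3.9, 5.7, 13.0]
grip_width: 0.0001
```

Emit:
{"op": "carry_out", "data": {"delta_pos": [[0,0,10],[0,0,35],[0,0,75],[-10,10,115],[-20,45,150],[-35,85,165],[-45,125,165],[-55,165,165]], "twist": [0,0,0,0,0,0,0,0], "gripper": [1,1,1,1,0,-1,-1,-1]}}

```text
clock: 7.9
position: [0.5028, 0.0774, 0.201]
tcp_rot: [-3.141, -0.004, -0.037]
force: [0.3, 1.0, -0.4]
grip_width: 0.048
```

Emit:
{"op": "carry_out", "data": {"delta_pos": [[0,40,0],[0,80,0],[0,80,0],[0,80,0],[0,80,0]], "twist": [0,0,0,0,0], "gripper": [-1,-1,-1,-1,-1]}}

```text
clock: 8.32
position: [0.5018, 0.1563, 0.198]
tcp_rot: [3.14, 0.001, -0.034]
force: [-0.3, 0.2, 1.4]
grip_width: 0.0859
```

```bash
cat > bat.py <<'E'
from h import *
s=sense();print(s['position'],s['tcp_rot'],s['clock'])
im,D=camera('wrist'); cv2.imwrite('pics/w2.png',im); P=cloud('wrist',D,s)
for m in masks_of('wrist','battery'):
    g=m['region']&(D>0); q=P[g]
    if len(q)<50: continue
    zt=np.percentile(q[:,2],90); top=g&(P[...,2]>zt-.004)
    r=cv2.minAreaRect(P[top][:,:2].astype(np.float32)*1000)
    print('bat',round(m['score'],2),np.round(m['location']),im[m['region']].mean(0).round(),'z',zt.round(4),'rect',np.round(r[0],1),np.round(r[1],1),round(r[2],2))
im2,D2=camera('scene'); P2=cloud('scene',D2)
for m in masks_of('scene','cover')[:1]:
    q=P2[m['region']&(D2>0)]; print('cover',m['score'],np.median(q,0).round(4),q.min(0).round(3),q.max(0).round(3))
g=(D2>0)&(abs(P2[...,0]-.556)<.015)
for y in np.arange(-.11,.03,.01):
    q=P2[g&(abs(P2[...,1]-y)<.005)]; print(round(y,3),len(q),np.median(q[:,2]).round(3) if len(q) else '')
a=cv2.resize(im2[140:240,230:350],(480,400),interpolation=2); cv2.imwrite('pics/v2.png',np.vstack([im[:200],cv2.resize(a,(560,400))]))
E
python3 bat.py
```

```text
[0.50176441 0.15626796 0.19801617] [ 3.14040947e+00  9.50433424e-04 -3.41134420e-02] 8.3167
bat 0.97 [266.  11.] [ 54. 101.  43.] z 0.0177 rect [500.3 312.8] [38.8 26.4] 38.11
bat 0.72 [163. 101.] [138. 146. 153.] z 0.0178 rect [394.  236.1] [45.7 26.9] 19.15
bat 0.63 [268. 102.] [64. 65. 67.] z 0.0178 rect [490.2 230.7] [45.5 26.2] 73.37
-0.11 12 0.039
-0.1 2 0.038
-0.09 0 
-0.08 0 
-0.07 0 
-0.06 1 0.041
-0.05 4 0.039
-0.04 5 0.015
-0.03 9 0.012
-0.02 8 0.01
-0.01 11 0.012
-0.0 0 
0.01 0 
0.02 30 0.039
0.03 120 0.018
```

View pics/v2.png

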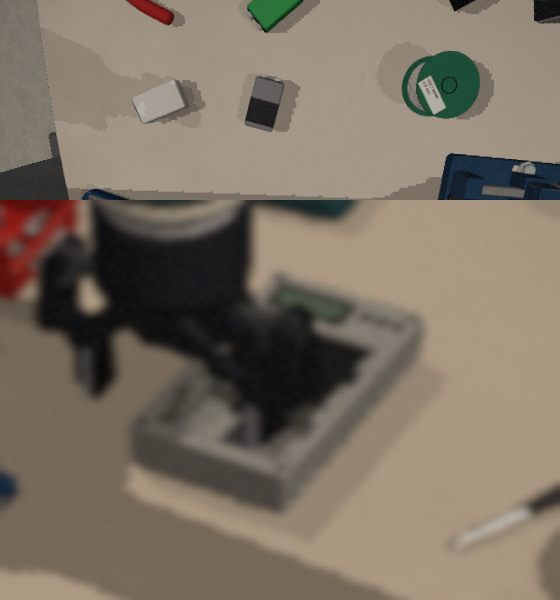

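The battery is the grey/black one at (268,102) in the wrist view, with its grey terminal end up (world +y). Its top rectangle is 45.5 × 26.2 mm at z 17.7 mm, with battery yaw ≈ -16.6°. The lower half shows the cover open and the pale bay floor.

Emit:
{"op": "carry_out", "data": {"delta_pos": [[-5,35,-20],[-11,70,-50],[-11,75,-90],[-11,75,-130],[-11,75,-148],[-11,75,-148],[-11,75,-148]], "twist": [-7,-14.6,-14.6,-14.6,-14.6,-14.6,-14.6], "gripper": [-0.3,-0.3,-0.3,-0.3,-0.3,-0.3,-0.3], "grip_force": 40}}

```text
clock: 9.1
position: [0.4903, 0.2302, 0.0494]
tcp_rot: [3.139, 0.003, -0.292]
force: [0.1, 0.5, -0.8]
grip_width: 0.0556
```

Emit:
{"op": "carry_out", "data": {"delta_pos": [[0,1.5,-15],[0,1.5,-32],[0,1.5,-42],[0,1.5,-46],[0,1.5,-46],[0,1.5,-46]], "twist": [0,0,0,0,0,0], "gripper": [-0.3,-0.3,-0.3,-0.3,-0.3,-0.3]}}

```text
clock: 9.6
position: [0.4922, 0.2332, 0.0058]
tcp_rot: [-3.14, -0.001, -0.291]
force: [-0.8, -0.7, 1.3]
grip_width: 0.0553
```

Emit:
{"op": "carry_out", "data": {"delta_pos": [[0,0,0],[0,0,0],[0,0,0],[0,0,0],[0,0,0],[0,0,0]], "twist": [0,0,0,0,0,0], "gripper": [0.1,0.3,0.6,1,1,1]}}

```text
clock: 10.1
position: [0.4922, 0.2335, 0.0058]
tcp_rot: [-3.14, -0.002, -0.29]
force: [-0.3, 0.4, 6.4]
grip_width: 0.0247
```

Emit:
{"op": "carry_out", "data": {"delta_pos": [[0,0,5],[0,0,20],[0,0,50],[0,0,85],[0,0,85],[0,0,85]], "twist": [0,0,0,0,0,0], "gripper": [1,1,1,1,1,1]}}

```text
clock: 10.6
position: [0.4933, 0.234, 0.0925]
tcp_rot: [-3.138, -0.004, -0.29]
force: [-0.7, -0.7, -0.2]
grip_width: 0.025
```

```bash
cat > held.py <<'E'
from h import *
s=sense();p=np.array(s['position']);print(p,s['tcp_rot'],s['clock'],s['grip_width'],s['force'])
im,D=camera('wrist'); P=cloud('wrist',D,s)
T=R.from_euler('xyz',s['tcp_rot'])
for m in masks_of('wrist','battery'):
    g=m['region']&(D>0); q=P[g]
    if len(q)<50: continue
    l=T.inv().apply(q-p)*1000
    print('bat',round(m['score'],2),np.round(m['location']),im[m['region']].mean(0).round(),'tool-frame med',np.median(l,0).round(1),np.percentile(l,2,axis=0).round(1),np.percentile(l,98,axis=0).round(1))
    if abs(np.median(l[:,0]))<30 and abs(np.median(l[:,1]))<40:
        r=cv2.minAreaRect(l[:,:2].astype(np.float32)); print(r)
        c=m['location']; x,y=int(c[0]),int(c[1]); cv2.imwrite('pics/held.png',cv2.resize(im[max(0,y-80):y+80,max(0,x-100):x+100],(600,480),interpolation=2))
E
python3 held.py
```

```text
[0.49325406 0.23400569 0.09246918] [-3.13796621 -0.00441029 -0.29005393] 10.6 0.02501094836590731 [-0.65986065 -0.66670666 -0.23242987]
bat 0.84 [253.  92.] [ 59. 116.  46.] tool-frame med [-14.4 -80.2  75.8] [ -33.  -100.6   74.4] [  4.  -58.4  79.7]
bat 0.81 [153. 252.] [149. 157. 161.] tool-frame med [-91.8  23.6  75.3] [-116.4    5.3   73.9] [-72.2  44.1  90. ]
bat 0.65 [71. 83.] [ 24.  27. 115.] tool-frame med [-136.4  -82.2   81.1] [-180.1 -106.1   79. ] [-89.1 -45.1  86.4]
bat 0.63 [280. 286.] [43. 44. 45.] tool-frame med [ -0.   -1.2 -10.9] [-12.  -20.5 -12.2] [12.  24.9 -0.9]
((-4.134799957275391, 41.94564437866211), (31.142780303955078, 127.8292465209961), 4.612695693969727)
```

Emit:
{"op": "carry_out", "data": {"delta_pos": [[10,-15,35],[20,-45,65],[30,-80,95],[45,-115,110],[57,-150,110],[57,-164,110],[57,-164,110],[57,-164,110]], "twist": [5,10,14.9,14.9,14.9,14.9,14.9,14.9], "gripper": [1,1,1,1,1,1,1,1]}}

```text
clock: 11.37
position: [0.547, 0.0682, 0.1975]
tcp_rot: [-3.142, 0.004, -0.033]
force: [-0.1, -0.7, -0.8]
grip_width: 0.0247
```

```bash
cat > log.py <<'E'
from h import *
s=sense();print(s['position'],s['tcp_rot'],s['clock'],s['grip_width'])
im,D=camera('wrist'); cv2.imwrite('pics/w3.png',im); P=cloud('wrist',D,s)
for m in masks_of('wrist','logger')[:1]:
    g=m['region']&(D>0)&(P[...,2]>.034)&(P[...,2]<.05)
    r=cv2.minAreaRect(P[g][:,:2].astype(np.float32)*1000); print('logger',m['score'],np.median(P[g][:,2]),r)
    # outer walls by robust edges along lines
    q=P[g]*1000; lo=[];hi=[];ys=[]
    for y in np.arange(-60,25,4):
        k=q[abs(q[:,1]-y)<2]
        if len(k)>10: ys.append(y);lo.append(np.percentile(k[:,0],1));hi.append(np.percentile(k[:,0],99))
    mid=(np.array(lo)+hi)/2; f=np.polyfit(ys,mid,1); print('midline slope',np.degrees(np.arctan(f[0])),'x at -14:',np.polyval(f,-14),'width',np.median(np.array(hi)-lo))
    k=[np.percentile(q[abs(q[:,0]-x)<2][:,1],99) for x in range(515,600,6)]; print('+y end',np.round(k,1))
# bay floor
b=(D>0)&(abs(P[...,2]-.0135)<.004)&(abs(P[...,0]-.556)<.05)&(P[...,1]<.03)&(P[...,1]>-.08)
q=P[b]*1000; print('floor',len(q),np.median(q,0),np.percentile(q,1,axis=0),np.percentile(q,99,axis=0))
E
python3 log.py
```

```text
[0.54696879 0.06820968 0.19752239] [-3.14152007  0.00394018 -0.03262871] 11.3667 0.0246750788806838
logger 0.98 0.04161687572000744 ((555.2328491210938, -56.31585693359375), (171.83633422851562, 105.60150146484375), 88.06925201416016)
midline slope -55.64179821989569 x at -14: 608.2238591349753 width 12.024026762348115
+y end [30.2 30.2 30.  29.7 29.5 29.5 29.1 29.  28.8 28.8 28.6 28.4 28.3 28.1
 27.6]
floor 444 [5.83403872e+02 5.79361668e-01 1.30026129e+01] [511.15419246 -19.94995479   9.67291205] [603.37909034  29.86059147  17.0763073 ]
```

View pics/w3.png

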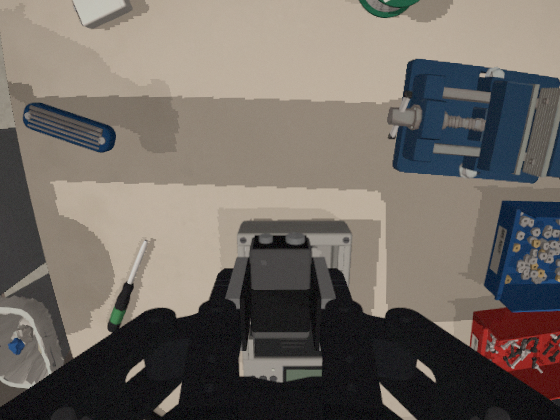

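Emit:
{"op": "carry_out", "data": {"delta_pos": [[4,-20,-10],[9.5,-55,-40],[9.5,-81,-75],[9.5,-81,-110],[9.5,-81,-122],[9.5,-81,-122],[9.5,-81,-122]], "twist": [0,0,0,0,0,0,0], "gripper": [1,1,1,1,1,1,1]}}

```text
clock: 12.05
position: [0.5569, -0.0105, 0.0771]
tcp_rot: [-3.141, 0.003, -0.029]
force: [1.2, -0.5, -0.0]
grip_width: 0.0249
```

Run:
```python
from h import *
s=sense();p=np.array(s['position']);print(p,s['tcp_rot'],s['clock'])
im,D=camera('wrist'); P=cloud('wrist',D,s); cv2.imwrite('pics/w4.png',cv2.resize(im[150:330,180:380],(660,594),interpolation=2))
l=R.from_euler('xyz',s['tcp_rot']).inv().apply((P-p).reshape(-1,3)).reshape(P.shape)*1000
g=(D>0)&(abs(l[...,0])<8)&(l[...,2]>-15)&(l[...,2]<0)&(abs(l[...,1])<40)
for y in range(-30,32,2):
    q=l[g&(abs(l[...,1]-y)<1)]
    if len(q): print(y,len(q),np.median(q[:,2]).round(1),end='; ')
print()
e=(D>0)&(P[...,2]>.036)&(P[...,2]<.048)
for x in (520,540,570,590):
    q=P[e&(abs(P[...,0]*1000-x)<2)]*1000; print(x,len(q),np.percentile(q[:,1],99) if len(q) else '')
for y in (-5,5,15,22):
    q=P[e&(abs(P[...,1]*1000-y)<2)]*1000; q=q[(q[:,0]>480)&(q[:,0]<630)]; print(y,len(q),np.percentile(q[:,0],[1,99]) if len(q) else '')
```

```text
[ 0.55692703 -0.01046541  0.07705162] [-3.14106027e+00  2.50617720e-03 -2.86464884e-02] 12.05
-22 6 -3.1; -20 197 -4.5; -18 386 -8.0; -16 198 -10.9; -14 171 -10.9; -12 168 -10.9; -10 179 -10.8; -8 170 -11.0; -6 165 -10.9; -4 163 -11.0; -2 168 -11.1; 0 152 -10.9; 2 156 -11.1; 4 159 -11.1; 6 144 -11.1; 8 155 -11.3; 10 139 -11.2; 12 152 -11.2; 14 142 -11.1; 16 135 -11.1; 18 145 -11.2; 20 136 -11.1; 22 129 -11.1; 24 122 -10.9; 26 62 -10.6; 
520 190 29.42734692629501
540 437 29.07686762830898
570 432 28.308701439500346
590 191 27.34476723665435
-5 313 [504.38323028 609.39464882]
5 334 [504.96211888 609.26594284]
15 534 [505.19343782 609.53104967]
22 1520 [506.23157092 609.01413123]
```

View pics/w4.png

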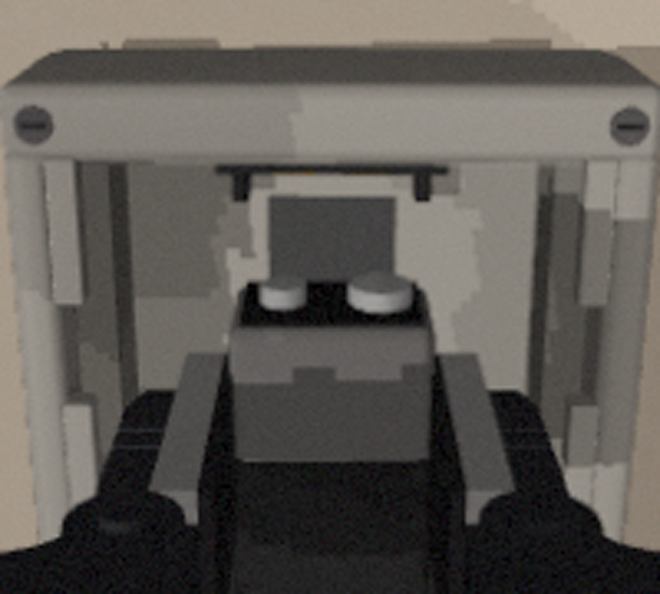

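Emit:
{"op": "carry_out", "data": {"delta_pos": [[0,-1.8,-10],[0,-1.8,-25],[0,-1.8,-32],[0,-1.8,-32],[0,-1.8,-32]], "twist": [0,0,0,0,0], "gripper": [1,1,1,1,1]}}

```text
clock: 12.52
position: [0.5579, -0.0134, 0.0461]
tcp_rot: [-3.142, -0.0, -0.03]
force: [1.0, 0.6, -0.3]
grip_width: 0.0249
```

Emit:
{"op": "carry_out", "data": {"delta_pos": [[-1.2,1,-6],[-1.2,1,-12],[-1.2,1,-16],[-1.2,1,-18],[-1.2,1,-18],[-1.2,1,-18]], "twist": [0,0,0,0,0,0], "gripper": [1,1,1,1,1,1]}}

```text
clock: 13.02
position: [0.5563, -0.0127, 0.0274]
tcp_rot: [-3.142, 0.0, -0.03]
force: [0.4, -0.1, -0.8]
grip_width: 0.0247
```

Emit:
{"op": "carry_out", "data": {"delta_pos": [[0,0,-2],[0,0,-4],[0,0,-6],[0,0,-7],[0,0,-7],[0,0,-7]], "twist": [0,0,0,0,0,0], "gripper": [1,1,1,1,1,1]}}

```text
clock: 13.52
position: [0.5564, -0.0127, 0.0205]
tcp_rot: [-3.142, 0.0, -0.03]
force: [0.5, 1.4, -1.1]
grip_width: 0.0247
```

Emit:
{"op": "carry_out", "data": {"delta_pos": [[0,0,-0.5],[0,0,-1],[0,0,-1],[0,0,-1]], "twist": [0,0,0,0], "gripper": [1,1,1,1]}}

```text
clock: 13.85
position: [0.5565, -0.0127, 0.0196]
tcp_rot: [3.142, -0.0, -0.03]
force: [-0.2, 0.1, -1.4]
grip_width: 0.0249
```

Emit:
{"op": "carry_out", "data": {"delta_pos": [[0,0,0],[0,0,0],[0,0,0],[0,0,0],[0,0,0]], "twist": [0,0,0,0,0], "gripper": [0.3,0.15,0.15,0.15,0.15]}}

```text
clock: 14.27
position: [0.5565, -0.0127, 0.0197]
tcp_rot: [-3.142, -0.0, -0.03]
force: [-0.8, -0.5, -1.6]
grip_width: 0.0361
```

Emit:
{"op": "carry_out", "data": {"delta_pos": [[0,0,5],[0,0,20],[0,0,45],[0,0,80],[0,0,110],[0,0,110]], "twist": [0,0,0,0,0,0], "gripper": [0.15,0.15,0.15,0.15,0.15,0.15]}}

```text
clock: 14.77
position: [0.5617, -0.013, 0.1374]
tcp_rot: [3.141, -0.013, -0.03]
force: [1.1, 0.1, 0.7]
grip_width: 0.0367
```

```bash
cat > bay.py <<'E'
from h import *
s=sense();print(s['position'],s['clock'],s['force'],s['grip_width'])
im,D=camera('wrist'); P=cloud('wrist',D,s)
uv=proj('wrist',[[.5566,-.0148,.03]],s)[0].astype(int); print(uv)
cv2.imwrite('pics/w5.png',cv2.resize(im[max(0,uv[1]-110):uv[1]+110,max(0,uv[0]-130):uv[0]+130],(650,550),interpolation=2))
for m in masks_of('wrist','battery'):
    g=m['region']&(D>0); q=P[g]
    if len(q)<50 : continue
    t=P[g&(abs(P[...,2]-np.median(q[:,2]))<.003)]*1000; r=cv2.minAreaRect(t[:,:2].astype(np.float32))
    print('bat',round(m['score'],2),np.round(m['location']),np.median(q,0).round(4),np.percentile(t,[1,99],axis=0).round(1),np.round(r[0],1),np.round(r[1],1),round(r[2],1))
E
python3 bay.py
```

```text
[ 0.56165392 -0.01303867  0.13743174] 14.7667 [1.05996154 0.12937963 0.65106557] 0.03666414972991346
[271 209]
bat 0.81 [273. 211.] [ 0.5568 -0.0139  0.0301] [[544.1 -37.7  28.2]
 [569.5   5.5  31.7]] [556.5 -16.3] [44.3 26.3] 88.7
```

View pics/w5.png

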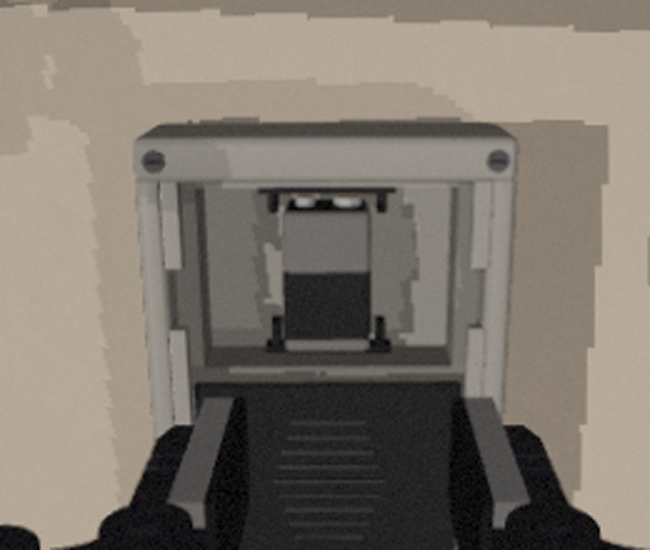

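The battery sits in the cradle at crop pixels (327,270), with terminals at the contact end (top) and its top at z ≈ 30 mm. The cover is open below, with its ribs around (330,480). Closing it now.

Emit:
{"op": "carry_out", "data": {"delta_pos": [[0,-20,0],[-1,-45,-10],[-2,-64,-35],[-2,-64,-65],[-2,-64,-78],[-2,-64,-83],[-2,-64,-83]], "twist": [0,0,0,0,0,0,0], "gripper": [1,1,1,1,1,1,1]}}

```text
clock: 15.45
position: [0.5521, -0.076, 0.044]
tcp_rot: [-3.141, 0.006, -0.03]
force: [-0.3, 0.1, -0.4]
grip_width: -0.0003
```

Emit:
{"op": "carry_out", "data": {"delta_pos": [[0,0,0],[0,0,0]], "twist": [0,0], "gripper": [1,1]}}

```text
clock: 15.62
position: [0.5558, -0.0764, 0.0479]
tcp_rot: [3.141, -0.002, -0.029]
force: [1.0, -0.4, -0.0]
grip_width: 0.0002
```

Emit:
{"op": "carry_out", "data": {"delta_pos": [[-0.5,0,-4],[-0.5,0,-7],[-0.5,0,-9],[-0.5,0,-10.5],[-0.5,0,-11.5],[-0.5,0,-11.5],[-0.5,0,-11.5]], "twist": [0,0,0,0,0,0,0], "gripper": [1,1,1,1,1,1,1]}}

```text
clock: 16.2
position: [0.5551, -0.0766, 0.0367]
tcp_rot: [-3.142, -0.002, -0.03]
force: [-1.6, 1.6, 8.8]
grip_width: -0.0004
```

Emit:
{"op": "carry_out", "data": {"delta_pos": [[0,0,-0.7],[0,0,-1.3],[0,0,-1.3],[0,0,-1.3]], "twist": [0,0,0,0], "gripper": [1,1,1,1]}}

```text
clock: 16.53
position: [0.5551, -0.0766, 0.0357]
tcp_rot: [-3.141, -0.002, -0.03]
force: [-2.7, 1.6, 10.0]
grip_width: -0.0002
```

Slightly more, then drag toward +y.

Emit:
{"op": "carry_out", "data": {"delta_pos": [[0,0,-0.6],[0,0,-0.8],[0,0,-0.8],[0,0,-0.8]], "twist": [0,0,0,0], "gripper": [1,1,1,1]}}

```text
clock: 16.87
position: [0.5551, -0.0766, 0.0353]
tcp_rot: [-3.142, -0.002, -0.03]
force: [-3.1, 0.5, 12.1]
grip_width: 0.0003
```

Emit:
{"op": "carry_out", "data": {"delta_pos": [[0,1,0],[0,3,0],[0.3,9,0],[0.5,15,0],[0.7,21,0],[0.9,27,0],[1,33,0],[1,33,0]], "twist": [0,0,0,0,0,0,0,0], "gripper": [1,1,1,1,1,1,1,1]}}

```text
clock: 17.53
position: [0.5561, -0.0434, 0.0353]
tcp_rot: [3.141, -0.002, -0.029]
force: [-3.0, 1.8, 12.4]
grip_width: 0.0004
```

Emit:
{"op": "carry_out", "data": {"delta_pos": [[0.1,4,0],[0.3,10,0],[0.5,16,0],[0.6,20,0],[0.7,23,0],[0.8,26,0],[0.8,28,0],[0.8,28,0]], "twist": [0,0,0,0,0,0,0,0], "gripper": [1,1,1,1,1,1,1,1]}}

```text
clock: 18.2
position: [0.557, -0.0163, 0.0353]
tcp_rot: [3.14, -0.002, -0.029]
force: [-2.7, -2.6, 11.6]
grip_width: -0.0003
```

Emit:
{"op": "carry_out", "data": {"delta_pos": [[0,0.7,0],[0,1.5,0],[0,1.5,0],[0,1.5,0]], "twist": [0,0,0,0], "gripper": [1,1,1,1]}}

```text
clock: 18.53
position: [0.5571, -0.0159, 0.0352]
tcp_rot: [3.139, -0.003, -0.029]
force: [-2.5, -5.3, 10.5]
grip_width: -0.0
```

Firm stop reached. I'll lift off and check.

Emit:
{"op": "carry_out", "data": {"delta_pos": [[0,0,5],[0,0,20],[0,0,50],[0,0,90],[0,0,120],[0,0,130],[0,0,130],[0,0,130]], "twist": [0,0,0,0,0,0,0,0], "gripper": [1,1,1,1,1,1,1,1]}}

```text
clock: 19.2
position: [0.5558, -0.0142, 0.163]
tcp_rot: [3.142, -0.001, -0.03]
force: [-1.4, 0.1, -0.7]
grip_width: 0.0002
```

Run:
```python
from h import *
s=sense();print(s['position'],s['clock'],s['force'])
im,D=camera('wrist'); P=cloud('wrist',D,s)
cv2.imwrite('pics/w6.png',im[60:330,130:430])
for x in (530,545,570,585):
    print(x,[(y,np.median(P[(D>0)&(abs(P[...,0]*1000-x)<3)&(abs(P[...,1]*1000-y)<1.5)][:,2]*1000).round(1)) for y in range(-24,32,4)])
for m in masks_of('wrist','cover')[:1]:
    q=P[m['region']&(D>0)]*1000; r=cv2.minAreaRect(q[:,:2].astype(np.float32)); print('cover',m['score'],np.median(q,0).round(1),np.percentile(q,[1,99],axis=0).round(1),r)
```

```text
[ 0.55575847 -0.01419822  0.16300334] 19.2 [-1.35454835  0.07835896 -0.71515991]
530 [(-24, np.float64(39.6)), (-20, np.float64(220.3)), (-16, np.float64(219.4)), (-12, np.float64(219.4)), (-8, np.float64(219.5)), (-4, np.float64(224.9)), (0, np.float64(215.8)), (4, np.float64(39.9)), (8, np.float64(39.5)), (12, np.float64(39.8)), (16, np.float64(39.8)), (20, np.float64(42.7)), (24, np.float64(42.4)), (28, np.float64(36.1))]
545 [(-24, np.float64(40.0)), (-20, np.float64(39.6)), (-16, np.float64(39.6)), (-12, np.float64(39.9)), (-8, np.float64(183.1)), (-4, np.float64(40.6)), (0, np.float64(211.9)), (4, np.float64(243.7)), (8, np.float64(39.8)), (12, np.float64(39.8)), (16, np.float64(41.4)), (20, np.float64(42.5)), (24, np.float64(42.4)), (28, np.float64(29.7))]
570 [(-24, np.float64(39.9)), (-20, np.float64(39.9)), (-16, np.float64(39.6)), (-12, np.float64(40.0)), (-8, np.float64(186.8)), (-4, np.float64(213.1)), (0, np.float64(243.1)), (4, np.float64(247.5)), (8, np.float64(39.6)), (12, np.float64(39.5)), (16, np.float64(42.2)), (20, np.float64(42.4)), (24, np.float64(42.3)), (28, np.float64(22.9))]
585 [(-24, np.float64(222.4)), (-20, np.float64(218.6)), (-16, np.float64(218.4)), (-12, np.float64(219.0)), (-8, np.float64(225.5)), (-4, np.float64(222.5)), (0, np.float64(211.9)), (4, np.float64(39.2)), (8, np.float64(39.9)), (12, np.float64(39.5)), (16, np.float64(41.9)), (20, np.float64(42.4)), (24, np.float64(42.2)), (28, np.float64(22.7))]
```

View pics/w6.png

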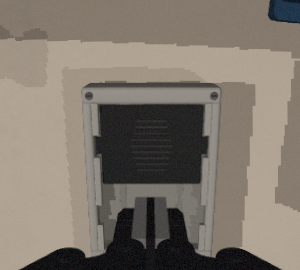

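The cover is shut flush against the end wall (pixels 150,145), and its top is at 39.5–40 mm, the free height. The robot is clear of everything, so I'm handing in.

```bash
python3 -c "
from h import *
print(ctrl.sign_off())"
```

```text
the job is handed in; nothing more can be done
None
```

I opened the cover, laid the grey/black battery in the cradle and shut the cover again, then handed the job in. No verdict was reported. The green and white look-alikes were left alone.

- **Opening:** I pressed the cover with about 12 N and dragged it to its open stop. My highest wrist reading on the cover was about 13 N vertical.
- **Battery:** After release it lay flat with its terminals toward the contacts. Its top was at about 30 mm, against 30.5 mm expected, and its centre was within about 1 mm of my estimate of the cradle.
- **Closing:** I pressed with about 12 N and dragged the cover shut to the firm stop. The last depth readings put its top at 39.5–40 mm, which is its free height, and it lies flush against the end wall in the picture.
- **End state:** The arm is clear at about 0.16 m height, at 19.2 s on the clock.

- **Not checked:** In the last check the cover was not detected by the network, so it gave no separate position for it. I also did not re-measure the bystanders at the end. The arm's path stayed clear of them and nothing I saw suggested contact.

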